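# Seat the test plate and hold the loupe over it

## Robot

A 6-joint arm with a two-finger parallel gripper is mounted at the origin on the work surface. World frame = base frame: x ahead of the robot, y to its left, z up, the work surface at z = 0. Lengths are in m, angles in rad, forces in N, time in s.
With the tool pointing down it reaches from about 0.35 to 0.975 m from the base axis. Payload 4.9 kg.
Tool frame: the origin (TCP) lies midway between the tips of the shut fingers; the grasp point (between the pads) lies 19 mm behind it; z points along the fingers, y is the direction in which the jaws open and shut (so a half turn about z gives the same grasp; the last joint's range is limited). The gripper opens to 85 mm and grips with 20 to 120 N. Pads are 22 mm wide; open, the fingers measure 114 mm over their backs; the gripper's body (76 mm by 85 mm) begins 54 mm behind the grasp point. The pads swing forward as they close: fully open they stand 13 mm farther back than shut.
Start: joints at [1.18, 0.053, 1.613, -0, 1.476, -0.119], TCP at [0.168, 0.602, 0.231] pointing down, gripper open.
Joint ranges: [-3.01, 3.01], [-1.01, 2.22], [0.06, 2.58], [-1.02, 4.17], [0.09, 2.62], [-3.14, 3.14]. Speed limits (rad/s): [2.57, 2.57, 3.14, 3.14, 3.14, 3.14].

## Interface

Orientations are given as a rotation vector (axis times angle).
In Python, from station import ctrl gives the robot as it stands.
- The arm moves only by the tool apply_moves, never from a script. Its argument "rows" is a list of rows, each a list of 6 numbers: the shift along the tool's x, y, z in cm, then the turn, a rotation vector about the tool's x, y, z in units of 5 degrees (1.0 is 5 degrees). In form: [[x, y, z, rx, ry, rz], ...]. A call has 1 to 20 rows; each row is the pose to reach, as a shift and turn from the pose measured when the call began, along the tool's axes at that moment; what a row does not reach only later rows make up. A row lasts 1/10 s, in which the tool goes at most 50 mm and 8.59 degrees, less where a joint would pass 70% of its speed; a pose out of reach is approached as far as the arm can. A call with a gripper value outside its range is refused whole. "grip" is the closure, from 0 (fully open) to 1 (shut), set as the call begins (left out, the last holds). The fingers move at their own pace and stop on an object; "squeeze" is the grip in N (left out, the last holds). Time passes only in rows, so rows that repeat a pose let the fingers close. It gives the time, the measured TCP pose, the force and the opening at its end, in the units of the state.
- ctrl.get_obs(): the state, without advancing time (a new reading comes with each control period).
- ctrl.get_image(name): name is "scene" or "top" or "wrist"; returns a dict with "color" (420x560x3 uint8, blue, green, red), "mtx" (3x3 intrinsics, pixels), "rvec" (rotation vector, rad) and "tvec" (3), from world to camera coordinates, as OpenCV has them. Camera axes: x right, y down, z forward; pixel columns grow to the right and rows downward; lengths in m; the calibration is good to about 2 mm. A picture is of the moment at which its call begins. There is no depth.
- ctrl.finish_job(): hands the job in, once; it reports no verdict.
The state is a dict: "t": time; "q": joint angles; "dq": joint speeds; "effort": joint torques, N m; "tool_pos": TCP position; "tool_rot": TCP orientation; "contact_force": force on the tool from outside, world axes, zero at the start; "wrist_torque": the same for the moment, N m; "opening": finger opening in m.
Only numpy, scipy, OpenCV 4.12 (cv2) and the standard library are available. Lean on these libraries where they do the work, as an engineer would, in place of code of your own. Each camera call takes 0.05 s, during which the arm holds its last target.

## Task

Take the round glass test plate off the walnut lens block, press it down flat onto its seat in the spring clip on the brass post, and let it go. Then pick up the loupe by its handle, carry it over the things in between, and hold it level and centred over the plate with its lower rim about 10 mm above the glass, never touching the plate with it. Finish while still holding the loupe there, and leave everything else on the bench standing where it is.

Things in the scene. Friction and masses are not known exactly. Their poses are not given: they have to be found in the camera images.
- plate_center (a point): centre (half-way up) of the round test plate, a loose pale ground-glass disc 50 mm in diameter and 14 mm thick, 70 g, gripped across its diameter. z is its axis, up. It starts flat on the boss of the walnut lens block, underside 36 mm above the bench
- block_boss (a point): centre of the top of the turned boss on the walnut lens block, 36 mm above the bench. The boss is 34 mm in diameter and stands 14 mm above the block, which is fixed, 120 mm (x) by 100 mm (y) and 22 mm high
- clip_seat (a point): centre of the flat round seat on top of the fixed brass post, 85 mm above the bench and 32 mm in diameter; the plate's underside must rest on it. Two leaf springs stand on opposite sides of it, at +x and -x of this point; its +y and -y sides are free for the fingers, which may reach 15 mm below the seat's face there
- loupe_grip (a point): middle of the handle of the nickel loupe (loose, 110 g): a flat-sided bar 58 mm long (x), 12 mm wide (y), 14 mm high, 24 mm above the loupe's lower rim. x points from handle to barrel, z up. The upright barrel, 40 mm in diameter and 34 mm high, stands on the bench, its axis 55 mm from this point in +x. Centre of mass about 42 mm from this point towards the barrel
- loupe_rim (a point): centre of the loupe's lower rim, on the barrel's axis: 55 mm in +x and 24 mm below loupe_grip; same axes. This is the point to hold about 10 mm above the plate's upper face
- plate: the test plate; origin at the centre of its underside
- loupe: the loupe; origin at the level of the lower rim, straight below loupe_grip
- post: the brass post with the spring clip; origin at the centre of its foot (90 mm across) on the bench, same axes as clip_seat. The leaf springs, 12 mm wide, flare to 58 mm apart at their tips 23 mm above the seat and narrow to 47 mm at 7 mm above it. They yield as the plate is pushed down between them (about 5 N) and then grip its edge, so it does not drop home by itself
- glass_cyl_tall: bystander: loose ground-glass cylinder 50 mm in diameter, 120 mm high, upright; origin at its underside
- glass_cyl_short: bystander: loose ground-glass cylinder 50 mm in diameter, 90 mm high, upright; origin at its underside
- prism_housing: bystander: loose green enamel prism housing 84 by 76 mm, 109 mm high with its brass knob; origin at its underside. It and the two glass cylinders stand in a row between the loupe's side of the bench and the post
- spherometer: bystander: loose brass spherometer on three legs, 90 mm across and 80 mm high; origin at bench level under its screw
- dust_brush: bystander: loose dusting brush 160 mm long, lying on the bench; origin at its underside
- ring_gauge: bystander: loose steel ring 60 mm across, 16 mm high; origin at its underside
- jar: bystander: loose amber glass jar 54 mm across, 68 mm high; origin at its underside
Mind the look-alikes: they are no part of the job. Leave any orange look-alike of the loupe alone.

How it is judged:
On the way:
1. the test plate lies flat on the seat in the spring clip, released (horizontal distance between plate_center and clip_seat below 0.006 m and z of plate_center in the frame of clip_seat between 0.004 and 0.0095 m and angle between plate_center's own z axis and vertical below 0.1 rad and contact force between the fingers and plate below 0.05 N), for 0.3 s.
At the end, for the whole second after the job is handed in: Plate flat in the clip, within 6 mm of the seat centre and 2.5 mm of its face, fingers off it. Fingers hold the loupe still, level within 0.14 rad, its axis within 8 mm of the plate centre, lower rim 4 to 17 mm above the glass, touching neither plate nor post (all of step 1 and z of loupe_rim in the frame of plate_center between 0.011 and 0.024 m and horizontal distance between loupe_rim and plate_center below 0.008 m and angle between loupe_rim's own z axis and vertical below 0.14 rad and linear speed of loupe below 0.02 m/s and contact force between the fingers and loupe above 1 N and contact force between loupe and plate below 0.05 N and contact force between loupe and post below 0.05 N); the arm keeps its last pose, push and grip.
It fails at once if the loupe touches the test plate (contact force between loupe and plate above 0.1 N).
It fails at once if the test plate is dropped to the bench (height (world z) of plate_center below 0.03 m).
It fails at once if another thing on the bench is shifted by more than 20 mm (distance of any of glass_cyl_tall, glass_cyl_short, prism_housing, spherometer, dust_brush, ring_gauge, jar from where it was at the start of the episode above 0.02 m).
It also fails if it takes over 69 s, if anything falls off the work surface, if the arm or the gripper's body presses on something with over 40 N, if the wrist force passes 120 N, or if a joint passes its speed limit or range.

## Working session

There is one attempt and no reset: what is moved stays moved. The work goes in short steps, Python scripts to look and compute and a tool call to move; the robot and the scene stay as the last step left them, time stands still between calls to the robot, and variables do not carry over. Pictures are saved under pics/ and viewed, and the job is handed in when it is done.

Besides the shell and the picture viewer there is one more tool, called after "Request:" as name([rows], argument=value, ...), one row to a line, values as JSON. apply_moves: Moves the arm, as the interface text tells. Its arguments: {"type":"object","properties":{"rows":{"type":"array","items":{"type":"array","items":{"type":"number"}}},"grip":{"type":"number"},"squeeze":{"type":"number"}},"required":["rows"]}

```bash
ls; mkdir -p pics
python3 - <<'E'
from station import ctrl
import cv2
o=ctrl.get_obs()
print({k:o[k] for k in('t','tool_pos','tool_rot','opening','contact_force')})
for n in('scene','top','wrist'):
    d=ctrl.get_image(n); cv2.imwrite(f'pics/a_{n}.png',d['color']); print(n,d['mtx'],d['rvec'],d['tvec'])
E
```

```text
pics
{'t': 0.0, 'tool_pos': array([0.16754342, 0.60148578, 0.23005597]), 'tool_rot': array([-4.25483655e-01, -3.11210753e+00,  3.10362210e-03]), 'opening': 0.08520611966519696, 'contact_force': array([ 0.38324117,  0.65259833, -0.25160352])}
scene [[433.60136903   0.         271.96922729]
 [  0.         433.60136903 210.30751007]
 [  0.           0.           1.        ]] [ 2.24091254  0.67351491 -0.30800242] [-0.42833121 -0.12765738  1.33282839]
top [[394.07732474   0.         286.03644608]
 [  0.         394.07732474 206.77723423]
 [  0.           0.           1.        ]] [ 2.10733837 -2.07569351  0.26960163] [0.0115147  0.52412844 0.89844562]
wrist [[363.72629485   0.         275.54656561]
 [  0.         363.72629485 211.99387526]
 [  0.           0.           1.        ]] [-2.30770886 -1.75151649 -0.25553212] [-0.6240125  -0.03661636  0.37910193]
```

View pics/a_scene.png

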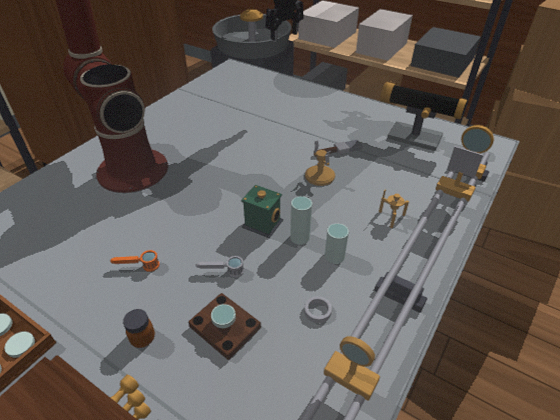

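View pics/a_top.png

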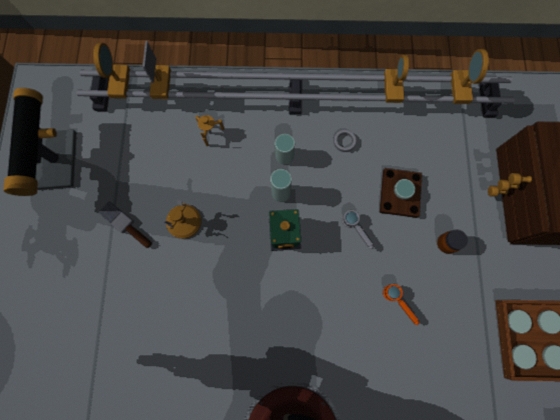

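View pics/a_wrist.png

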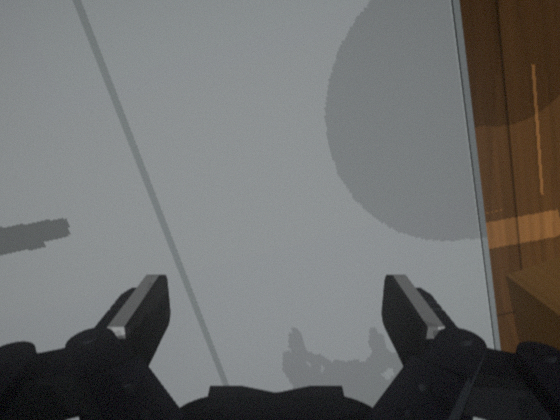

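The top view shows: the walnut block with plate at (404,188), the post with clip at (184,218), the nickel loupe barrel at (351,218) with its handle towards (370,246), the tall cylinder at (281,180), the short one at (285,144), the housing at (285,229), the spherometer at (206,123), the ring at (344,139), the jar at (455,241) and the brush at (130,225). The look-alikes are the orange loupe at (393,292) and the plates in the tray at right (520,320).

```bash
cat > h.py <<'E'
import numpy as np, cv2
from scipy.spatial.transform import Rotation as R
def ray(d,px):
    Rm,_=cv2.Rodrigues(np.array(d['rvec'],float)); t=np.array(d['tvec']).ravel()
    n=cv2.undistortPoints(np.array([[px]],float),d['mtx'],None).ravel()
    c=-Rm.T@t; v=Rm.T@np.array([n[0],n[1],1.]); return c,v
def atz(d,px,z):
    c,v=ray(d,px); return c+v*(z-c[2])/v[2]
def proj(d,P):
    return cv2.projectPoints(np.array(P,float).reshape(-1,3),np.array(d['rvec'],float),np.array(d['tvec'],float),d['mtx'],None)[0].reshape(-1,2)
E
python3 - <<'E'
from station import ctrl
from h import *
d=ctrl.get_image('top'); s=ctrl.get_image('scene')
print(ray(d,(280,210))[0],ray(s,(280,210))[0])
def crop(im,x0,y0,w,h,k,n): cv2.imwrite('pics/'+n,cv2.resize(im[y0:y0+h,x0:x0+w],None,fx=k,fy=k,interpolation=cv2.INTER_CUBIC))
crop(d['color'],330,160,110,75,7,'b1.png')
crop(d['color'],140,180,90,75,7,'b2.png')
crop(s['color'],180,240,110,80,7,'b3.png')
crop(s['color'],280,130,80,60,8,'b4.png')
for n,px,z in [('plate',(404,188),.05),('post',(183,218),.1),('loupe',(351,218),.034),('handle',(362,234),.03),('tall',(281,180),.12),('short',(285,144),.09),('house',(285,229),.1),('sph',(206,123),.08),('ring',(344,139),.016),('jar',(455,241),.068),('brush',(125,225),.02)]: print(n,atz(d,px,z).round(3))
E
```

```text
[0.28570585 0.0241924  0.99991731] [ 0.95390603 -0.64147963  0.80917411]
plate [ 0.582 -0.278  0.05 ]
post [0.484 0.26  0.1  ]
loupe [ 0.506 -0.144  0.034]
handle [ 0.466 -0.172  0.03 ]
tall [0.575 0.032 0.12 ]
short [0.679 0.024 0.09 ]
house [0.462 0.021 0.1  ]
sph [0.737 0.226 0.08 ]
ring [ 0.728 -0.135  0.016]
jar [ 0.445 -0.387  0.068]
brush [0.481 0.425 0.02 ]
```

View pics/b1.png

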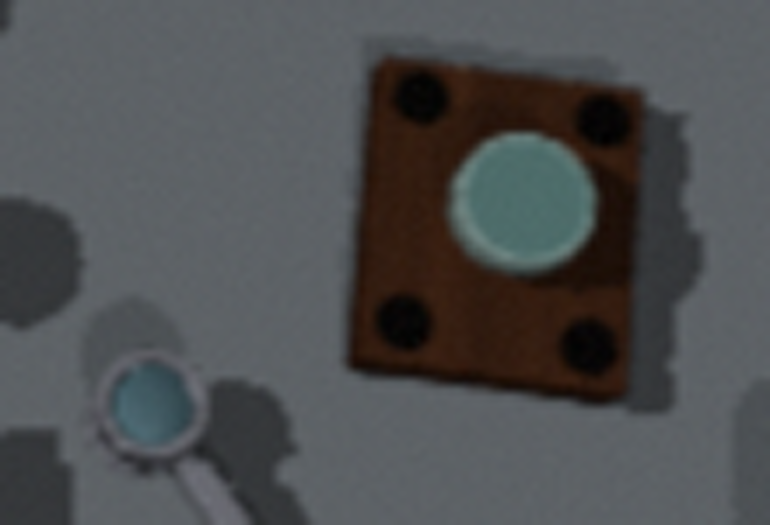

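View pics/b2.png

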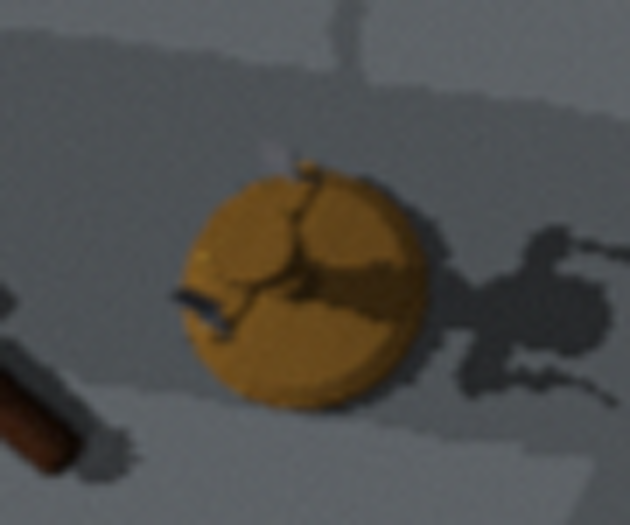

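View pics/b3.png

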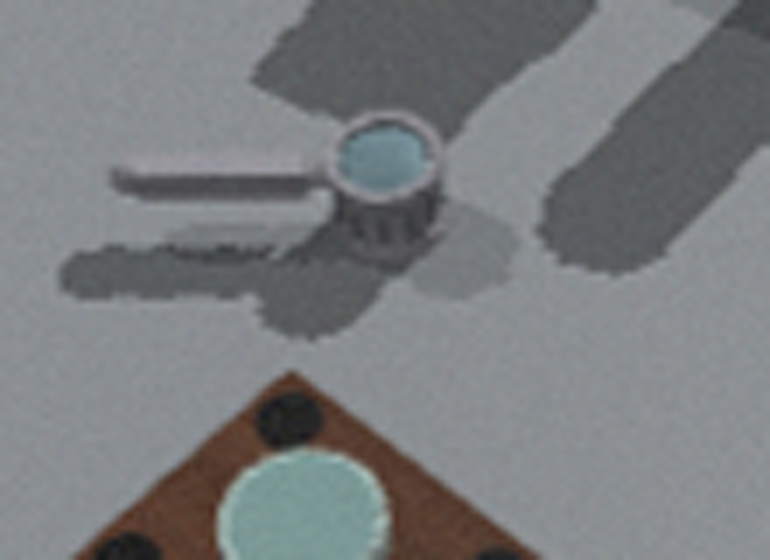

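View pics/b4.png

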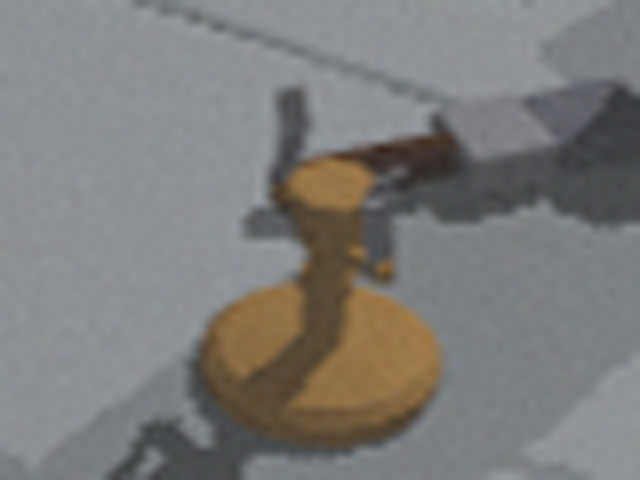

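The enlarged crop confirms the nickel loupe: it has a grey handle and stands next to the walnut block. The orange one is separate, so I'll leave it alone. Next is a helper for computing moves.

```bash
cat >> h.py <<'E'
def pose(yaw_y):
    y=np.array([np.cos(yaw_y),np.sin(yaw_y),0]); z=np.array([0,0,-1.]); x=np.cross(y,z)
    return R.from_matrix(np.c_[x,y,z])
def row(o,p,yaw_deg):
    R0=R.from_rotvec(o['tool_rot']); best=None
    for k in(0,180):
        rv=(R0.inv()*pose(np.radians(yaw_deg+k))).as_rotvec()
        if best is None or np.linalg.norm(rv)<np.linalg.norm(best): best=rv
    sh=R0.inv().apply(np.array(p)-o['tool_pos'])*100
    return sh.round(2).tolist(), np.degrees(best/5).round(2).tolist()
def yaw(o):
    y=R.from_rotvec(o['tool_rot']).apply([0,1,0]); return np.degrees(np.arctan2(y[1],y[0]))
def st():
    from station import ctrl
    o=ctrl.get_obs(); print('t',round(o['t'],2),'p',o['tool_pos'].round(4),'yaw',yaw(o).round(2),'zax',R.from_rotvec(o['tool_rot']).apply([0,0,1]).round(3),'F',o['contact_force'].round(2),'T',o['wrist_torque'].round(3),'op',round(o['opening'],4),'q',np.round(o['q'],2)); return o
def crop(im,x0,y0,w,h,k,n): cv2.imwrite('pics/'+n,cv2.resize(im[y0:y0+h,x0:x0+w],None,fx=k,fy=k,interpolation=cv2.INTER_CUBIC))
E
python3 - <<'E'
from h import *
from station import ctrl
o=st(); w=ctrl.get_image('wrist'); c,v=ray(w,(275,212))
R0=R.from_rotvec(o['tool_rot'])
print('cam in tool',R0.inv().apply(c-o['tool_pos']),'axis',R0.inv().apply(v))
# aim to look at post from tool pose yaw 53 
d=ctrl.get_image('top')
a=atz(d,(184.3,204.3),.108);b=atz(d,(169.3,224.3),.108);print(a,b,(a+b)/2,np.degrees(np.arctan2(*(a-b)[1::-1])),np.linalg.norm(a-b))
print('foot',atz(d,(183.4,221.4),.006))
for y in(53,): print(row(o,[.44,.22,.25],y))
E
```

```text
t 0.25 p [0.1677 0.6018 0.2307] yaw 74.43 zax [-0.    -0.001 -1.   ] F [ 0.27 -0.2   0.71] T [ 0.015  0.025 -0.023] op 0.0855 q [ 1.18  0.05  1.61  0.    1.48 -0.12]
cam in tool [ 7.34910197e-02  7.53971410e-06 -1.42371059e-01] axis [-0.28803587 -0.00152518  0.95761958]
[0.51521298 0.25718191 0.108     ] [0.46708535 0.28795458 0.108     ] [0.49114917 0.27256824 0.108     ] -32.594724673333715 0.057124650259132694
foot [0.49600423 0.28260595 0.006     ]
([-36.48, -29.47, -1.9], [-0.01, 0.0, 4.29])
```

Run:
```python
from h import *
from station import ctrl
o=st()
print(row(o,[.492,.277,.25],57))
```

```text
t 0.35 p [0.1677 0.6019 0.231 ] yaw 74.43 zax [-0. -0. -1.] F [0.24 0.43 0.28] T [0.042 0.07  0.036] op 0.0855 q [ 1.18  0.05  1.61  0.    1.48 -0.12]
([-39.96, -22.59, -1.89], [-0.01, -0.0, 3.49])
```

Request:
apply_moves([
  [-20, -11.3, -1.9, 0, 0, 1.7],
  [-40, -22.6, -1.9, 0, 0, 3.5],
  [-40, -22.6, -1.9, 0, 0, 3.5],
  [-40, -22.6, -1.9, 0, 0, 3.5],
  [-40, -22.6, -1.9, 0, 0, 3.5],
  [-40, -22.6, -1.9, 0, 0, 3.5],
  [-40, -22.6, -1.9, 0, 0, 3.5],
  [-40, -22.6, -1.9, 0, 0, 3.5],
  [-40, -22.6, -1.9, 0, 0, 3.5],
  [-40, -22.6, -1.9, 0, 0, 3.5],
  [-40, -22.6, -1.9, 0, 0, 3.5],
  [-40, -22.6, -1.9, 0, 0, 3.5],
  [-40, -22.6, -1.9, 0, 0, 3.5],
  [-40, -22.6, -1.9, 0, 0, 3.5],
])

```text
t: 1.75
tool_pos: [0.4914, 0.278, 0.25]
tool_rot: [-0.891, -3.012, 0.001]
contact_force: [0.3, 0.3, 0.4]
opening: 0.0855
```

Run:
```python
from h import *
from station import ctrl
o=st(); w=ctrl.get_image('wrist'); cv2.imwrite('pics/c1.png',w['color'])
```

```text
t 1.75 p [0.4914 0.278  0.25  ] yaw 57.06 zax [-0. -0. -1.] F [0.32 0.32 0.38] T [0.009 0.013 0.012] op 0.0855 q [ 0.38 -0.1   1.73 -0.    1.51 -0.61]
```

View pics/c1.png

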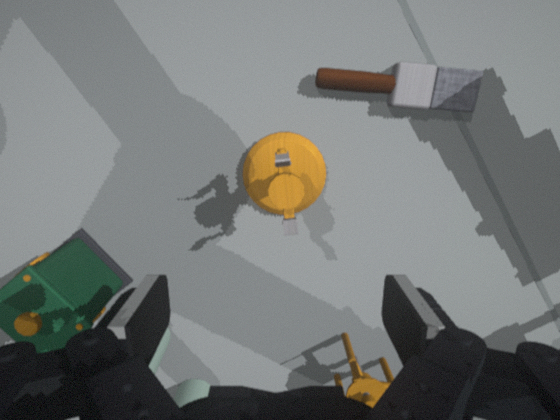

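The wrist view shows the post foot around (285,172), the seat disc around (286,189), and the leaf springs at (283,158) and (290,226). The axis through the springs lies almost along tool x.

Run:
```python
import cv2
from h import crop
im=cv2.imread('pics/c1.png'); crop(im,235,120,105,125,6,'c2.png')
```

```text
(no output)
```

View pics/c2.png

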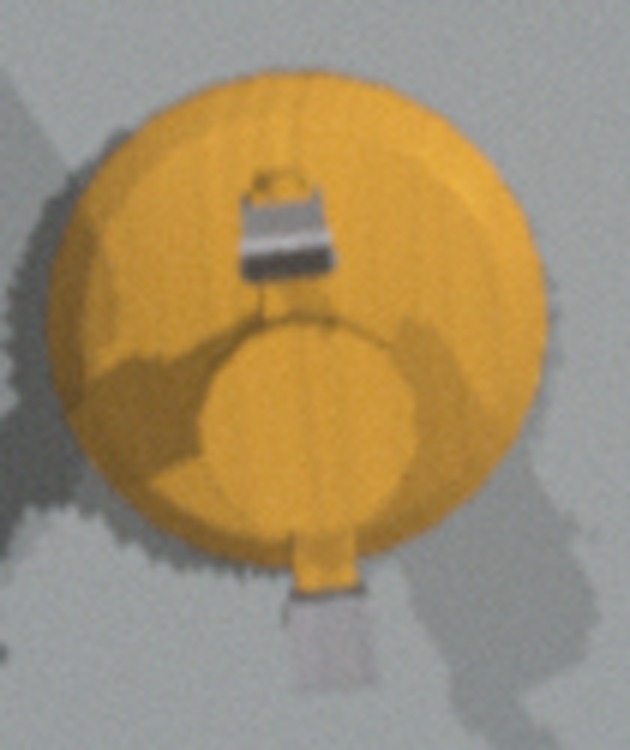

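Run:
```python
from h import *
from station import ctrl
w=ctrl.get_image('wrist'); d=ctrl.get_image('top'); s=ctrl.get_image('scene')
seat=atz(w,(286.3,191.6),.085); print('seat',seat)
# foot: fit circle by hsv? outer foot circle crop x48..548,y72..570
print('foot',atz(w,(235+298/6,120+320/6),.003))
c=seat[:2]
for ang in (-28,-33,-38,):
    u=np.array([np.cos(np.radians(ang)),np.sin(np.radians(ang))]); n=np.array([-u[1],u[0]])
    for sg in(1,-1):
      for r,z in((.029,.108),(.0235,.092)):
        P=[[*(c+sg*u*r+n*k*.006),z] for k in(-1,1)]
        print(ang,sg,z,((proj(w,P)-[235,120]-0)*6).round(0).tolist())
im=w['color'].copy()
for nm,cam in(('w',w),('t',d),('s',s)):
    im=cv2.resize(cam['color'],None,fx=4,fy=4,interpolation=cv2.INTER_CUBIC)
    pts=[[c[0]+.016*np.cos(a),c[1]+.016*np.sin(a),.085] for a in np.linspace(0,6.28,40)]
    ft=[[c[0]+.045*np.cos(a),c[1]+.045*np.sin(a),.0] for a in np.linspace(0,6.28,40)]
    for pp in(pts,ft):
        q=(proj(cam,pp)*4+1.5).astype(int); cv2.polylines(im,[q],True,(255,0,255),1)
    q0=(proj(cam,[[*c,.085]])[0]*4).astype(int)
    cv2.imwrite(f'pics/d_{nm}.png',im[max(0,q0[1]-200):q0[1]+200,max(0,q0[0]-250):q0[0]+250])
```

```text
seat [0.4969018  0.28537228 0.085     ]
foot [0.49667042 0.28611842 0.003     ]
-28 1 0.108 [[286.0, 675.0], [372.0, 668.0]]
-28 1 0.092 [[281.0, 602.0], [363.0, 595.0]]
-28 -1 0.108 [[250.0, 260.0], [341.0, 252.0]]
-28 -1 0.092 [[253.0, 281.0], [339.0, 273.0]]
-33 1 0.108 [[267.0, 673.0], [354.0, 673.0]]
-33 1 0.092 [[266.0, 599.0], [349.0, 599.0]]
-33 -1 0.108 [[269.0, 255.0], [360.0, 255.0]]
-33 -1 0.092 [[267.0, 276.0], [354.0, 276.0]]
-38 1 0.108 [[249.0, 668.0], [336.0, 675.0]]
-38 1 0.092 [[252.0, 595.0], [335.0, 602.0]]
-38 -1 0.108 [[288.0, 252.0], [380.0, 260.0]]
-38 -1 0.092 [[282.0, 273.0], [369.0, 281.0]]
```

View pics/d_t.png

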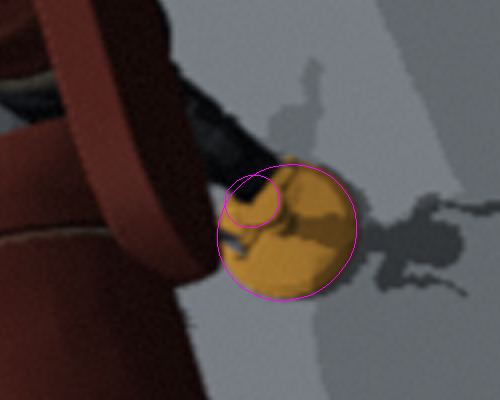

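View pics/d_s.png

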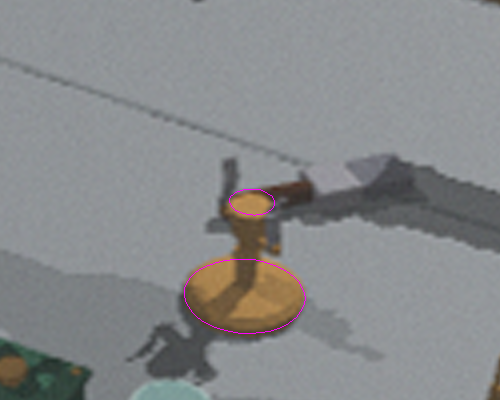

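View pics/d_w.png

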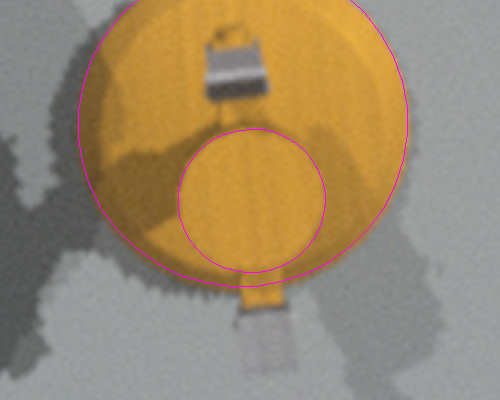

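Run:
```python
from h import *
o=st()
print(row(o,[.57,-.28,.20],10))
```

```text
t 1.95 p [0.4919 0.2774 0.2501] yaw 57.0 zax [-0. -0. -1.] F [0.28 0.54 0.1 ] T [-0.017  0.019  0.055] op 0.0856 q [ 0.38 -0.1   1.73 -0.    1.51 -0.61]
([-36.91, -42.49, 5.03], [-0.0, 0.0, 9.4])
```

Request:
apply_moves([
  [-18, -21, 0, 0, 0, 4.7],
  [-18, -21, 0, 0, 0, 4.7],
  [-18, -21, 0, 0, 0, 4.7],
  [-37, -42.5, 5, 0, 0, 9.4],
  [-37, -42.5, 5, 0, 0, 9.4],
  [-37, -42.5, 5, 0, 0, 9.4],
  [-37, -42.5, 5, 0, 0, 9.4],
  [-37, -42.5, 5, 0, 0, 9.4],
  [-37, -42.5, 5, 0, 0, 9.4],
  [-37, -42.5, 5, 0, 0, 9.4],
  [-37, -42.5, 5, 0, 0, 9.4],
  [-37, -42.5, 5, 0, 0, 9.4],
  [-37, -42.5, 5, 0, 0, 9.4],
  [-37, -42.5, 5, 0, 0, 9.4],
  [-37, -42.5, 5, 0, 0, 9.4],
  [-37, -42.5, 5, 0, 0, 9.4],
  [-37, -42.5, 5, 0, 0, 9.4],
  [-37, -42.5, 5, 0, 0, 9.4],
])

```text
t: 3.75
tool_pos: [0.5709, -0.2798, 0.2007]
tool_rot: [2.018, 2.407, -0.001]
contact_force: [0.1, 0.3, -0.2]
opening: 0.0855
```

Run:
```python
from h import *
from station import ctrl
o=st(); w=ctrl.get_image('wrist'); cv2.imwrite('pics/e1.png',w['color'])
```

```text
t 3.75 p [ 0.5709 -0.2798  0.2007] yaw 10.05 zax [ 0.    -0.001 -1.   ] F [ 0.09  0.35 -0.2 ] T [ 0.016 -0.039  0.052] op 0.0855 q [-0.57  0.1   1.62 -0.    1.43 -0.75]
```

View pics/e1.png

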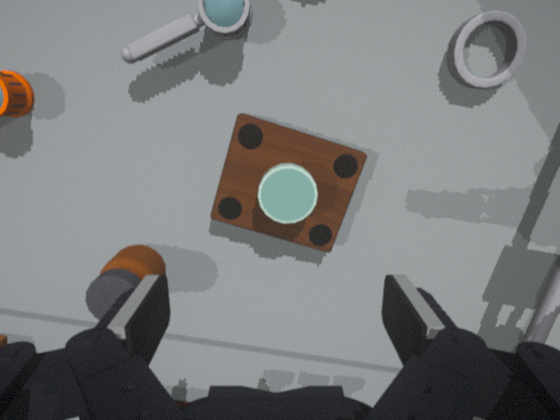

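The wrist view shows the plate's top face centred near (288,193) on the walnut block. The nickel loupe's barrel is at (224,8) and its handle runs from (128,54) to (197,20).

Run:
```python
from h import *
from station import ctrl
o=st(); w=ctrl.get_image('wrist'); im=w['color']
crop(im,240,145,95,95,7,'e2.png')
hsv=cv2.cvtColor(im,cv2.COLOR_BGR2HSV)
m=((hsv[...,0]>75)&(hsv[...,0]<100)&(hsv[...,1]>50)).astype(np.uint8); m[:150]=0;m[240:]=0
n,l,s,c=cv2.connectedComponentsWithStats(m); i=1+s[1:,4].argmax(); print(s[i],c[i])
print('plate',atz(w,c[i],.05))
a=atz(w,(128,54),.03);b=atz(w,(197,20),.03)
for x in [(128,54),(197,20)]: print(atz(w,x,.031))
print(atz(w,(224,8),.034),np.degrees(np.arctan2(*(b-a)[1::-1])))
P=atz(w,c[i],.05)
print(row(o,[P[0],P[1],.06],10))
```

```text
t 3.8 p [ 0.5708 -0.28    0.2006] yaw 10.04 zax [ 0.    -0.001 -1.   ] F [-0.22  0.23 -0.44] T [ 0.027 -0.038  0.001] op 0.0857 q [-0.57  0.1   1.62 -0.    1.43 -0.75]
[ 261  169   54   52 2121] [287.43328619 194.30315889]
plate [ 0.58022912 -0.27777861  0.05      ]
[ 0.43636167 -0.19178264  0.031     ]
[ 0.48748881 -0.15814197  0.031     ]
[ 0.50743043 -0.14689554  0.034     ] 33.34415306892603
([0.07, 0.97, 14.06], [0.0, 0.01, 0.01])
```

View pics/e2.png

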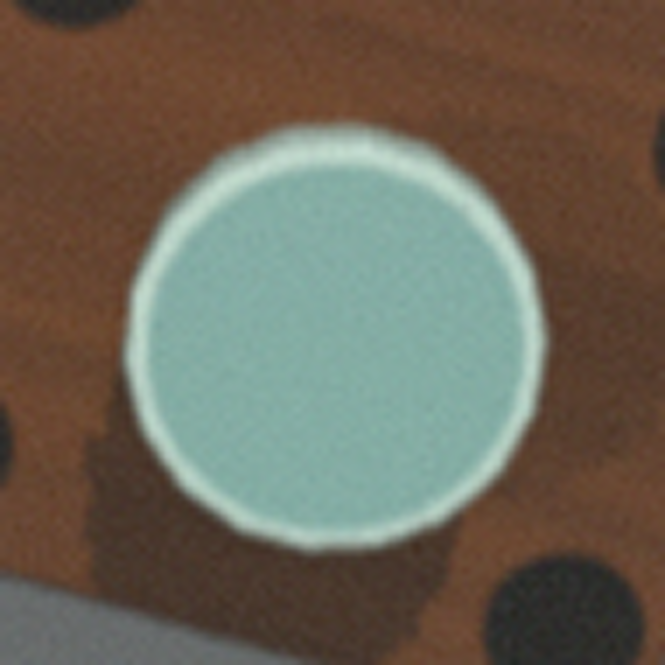

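Request:
apply_moves([
  [0.1, 1.0, 5, 0, 0, 0],
  [0.1, 1.0, 10, 0, 0, 0],
  [0.1, 1.0, 14, 0, 0, 0],
  [0.1, 1.0, 16, 0, 0, 0],
  [0.1, 1.0, 17.5, 0, 0, 0],
  [0.1, 1.0, 17.5, 0, 0, 0],
  [0.1, 1.0, 17.5, 0, 0, 0],
  [0.1, 1.0, 17.5, 0, 0, 0],
], grip=0)

```text
t: 4.65
tool_pos: [0.582, -0.2785, 0.0279]
tool_rot: [2.016, 2.404, 0.0]
contact_force: [-0.4, -0.4, -0.2]
opening: 0.0855
```

Run:
```python
from h import *
from station import ctrl
o=st(); w=ctrl.get_image('wrist'); cv2.imwrite('pics/f1.png',w['color'])
```

```text
t 4.65 p [ 0.582  -0.2785  0.0279] yaw 10.02 zax [ 0.003 -0.003 -1.   ] F [-0.42 -0.38 -0.23] T [ 0.024  0.026 -0.029] op 0.0855 q [-0.56  0.29  1.7  -0.    1.14 -0.74]
```

View pics/f1.png

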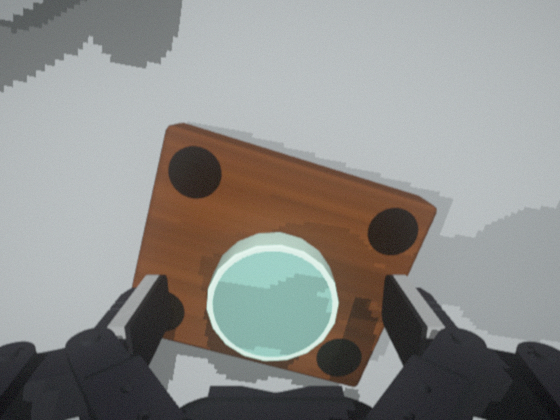

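The plate at (273,302) sits midway between the pads at x ≈ 165 and 385. I'll settle and close.

Request:
apply_moves([
  [0, 0, 0.2, 0, 0, 0],
  [0, 0, 0.2, 0, 0, 0],
  [0, 0, 0.2, 0, 0, 0],
  [0, 0, 0.2, 0, 0, 0],
  [0, 0, 0.2, 0, 0, 0],
  [0, 0, 0.2, 0, 0, 0],
  [0, 0, 0.2, 0, 0, 0],
  [0, 0, 0.2, 0, 0, 0],
  [0, 0, 0.2, 0, 0, 0],
  [0, 0, 0.2, 0, 0, 0],
], grip=1, squeeze=50)

```text
t: 5.7
tool_pos: [0.5826, -0.2789, 0.0271]
tool_rot: [2.015, 2.402, 0.001]
contact_force: [-0.7, 0.5, 5.9]
opening: 0.0486
```

Run:
```python
from h import *
from station import ctrl
o=st(); w=ctrl.get_image('wrist'); cv2.imwrite('pics/f2.png',w['color'])
```

```text
t 5.7 p [ 0.5826 -0.2789  0.0271] yaw 10.02 zax [ 0.005 -0.004 -1.   ] F [-0.71  0.54  5.85] T [0.04  0.088 0.009] op 0.0486 q [-0.56  0.3   1.7  -0.    1.14 -0.74]
```

View pics/f2.png

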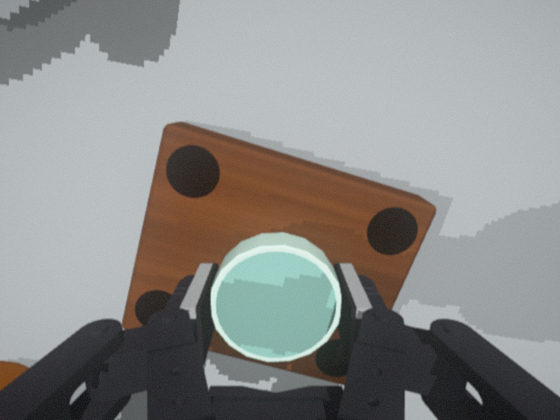

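Request:
apply_moves([
  [0, 0, -0.3, 0, 0, 0],
  [0, 0, -1, 0, 0, 0],
  [0, 0, -3, 0, 0, 0],
  [0, 0, -7, 0, 0, 0],
  [0, 0, -12, 0, 0, 0],
  [0, 0, -17, 0, 0, 0],
  [0, 0, -19, 0, 0, 0],
  [0, 0, -19, 0, 0, 0],
  [0, 0, -19, 0, 0, 0],
  [0, 0, -19, 0, 0, 0],
])

```text
t: 6.75
tool_pos: [0.5803, -0.2774, 0.2137]
tool_rot: [2.018, 2.406, -0.001]
contact_force: [0.1, 0.2, -1.6]
opening: 0.0485
```

Run:
```python
from h import *
from station import ctrl
o=st(); w=ctrl.get_image('wrist'); crop(w['color'],180,200,200,150,4,'g1.png')
R0=R.from_rotvec(o['tool_rot'])
for z in(-.019,-.016,-.013):
  print(z,proj(w,[o['tool_pos']+R0.apply([dx,0,z-.007]) for dx in(0,)]))
print(row(o,[.4969,.2856,.24],64))
```

```text
t 6.75 p [ 0.5803 -0.2774  0.2137] yaw 10.02 zax [ 0.    -0.001 -1.   ] F [ 0.06  0.22 -1.64] T [ 0.062 -0.007 -0.057] op 0.0485 q [-0.56  0.11  1.59 -0.    1.45 -0.74]
-0.019 [[275.60219189 313.08334996]]
-0.016 [[275.6085748  308.61949312]]
-0.013 [[275.61469282 304.34088673]]
([56.89, 1.58, -2.68], [-0.0, 0.01, -10.8])
```

View pics/g1.png

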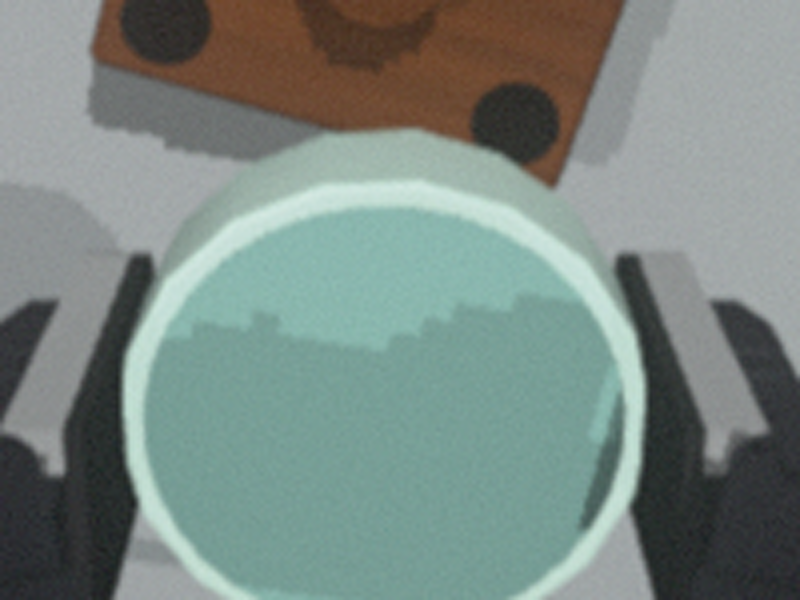

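Run:
```python
from h import *
from station import ctrl
o=ctrl.get_obs(); w=ctrl.get_image('wrist'); im=w['color']
R0=R.from_rotvec(o['tool_rot'])
big=cv2.resize(im[215:375,190:360],None,fx=4,fy=4,interpolation=cv2.INTER_CUBIC)
for dx,z,col in((0,-.0159,(255,0,255)),(.003,-.0159,(0,0,255)),):
  for zz in(z-.007,z+.007):
    P=[o['tool_pos']+R0.apply([dx+.025*np.cos(a),.025*np.sin(a),zz]) for a in np.linspace(0,6.28,60)]
    q=((proj(w,P)-[190,215])*4+1.5).astype(int); cv2.polylines(big,[q],True,col,1)
cv2.imwrite('pics/g2.png',big)
```

```text
(no output)
```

View pics/g2.png

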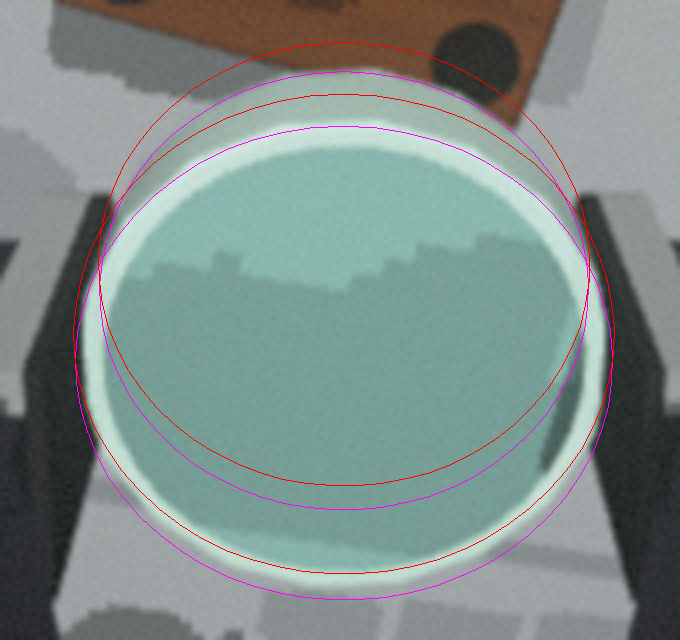

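Request:
apply_moves([
  [15, 0.4, -2.7, 0, 0, -2.7],
  [30, 0.8, -2.7, 0, 0, -5.4],
  [45, 1.2, -2.7, 0, 0, -8.1],
  [56.8, 1.7, -2.7, 0, 0, -10.8],
  [56.8, 1.7, -2.7, 0, 0, -10.8],
  [56.8, 1.7, -2.7, 0, 0, -10.8],
  [56.8, 1.7, -2.7, 0, 0, -10.8],
  [56.8, 1.7, -2.7, 0, 0, -10.8],
  [56.8, 1.7, -2.7, 0, 0, -10.8],
  [56.8, 1.7, -2.7, 0, 0, -10.8],
  [56.8, 1.7, -2.7, 0, 0, -10.8],
  [56.8, 1.7, -2.7, 0, 0, -10.8],
  [56.8, 1.7, -2.7, 0, 0, -10.8],
  [56.8, 1.7, -2.7, 0, 0, -10.8],
  [56.8, 1.7, -2.7, 0, 0, -10.8],
  [56.8, 1.7, -2.7, 0, 0, -10.8],
  [56.8, 1.7, -2.7, 0, 0, -10.8],
  [56.8, 1.7, -2.7, 0, 0, -10.8],
  [56.8, 1.7, -2.7, 0, 0, -10.8],
])

```text
t: 8.75
tool_pos: [0.4985, 0.2844, 0.2403]
tool_rot: [0.707, 3.06, -0.001]
contact_force: [0.0, -1.0, -0.6]
opening: 0.0485
```

Run:
```python
from h import *
from station import ctrl
o=st(); print(row(o,[.4978,.2852,.14],64)); w=ctrl.get_image('wrist'); cv2.imwrite('pics/i1.png',w['color'])
```

```text
t 8.75 p [0.4985 0.2844 0.2403] yaw 63.98 zax [ 0.001 -0.001 -1.   ] F [ 0.02 -1.   -0.63] T [ 0.015  0.006 -0.007] op 0.0485 q [ 0.39 -0.07  1.72 -0.    1.49 -0.73]
([0.11, 0.04, 10.03], [-0.0, 0.01, -0.0])
```

View pics/i1.png

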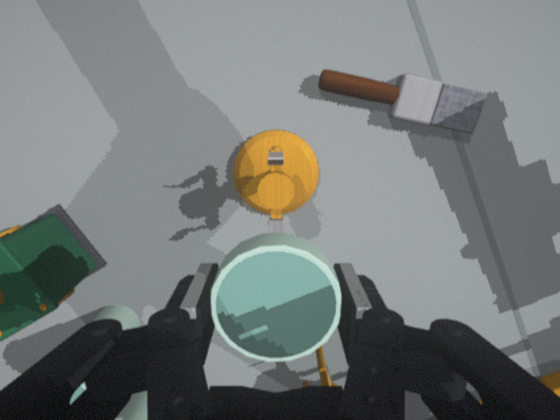

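The springs at (276,158) and (276,222) and the held plate at (276,300) are all in line with tool x. I'm descending to just above the spring tips.

Request:
apply_moves([
  [0.1, 0, 4, 0, 0, 0],
  [0.1, 0, 8, 0, 0, 0],
  [0.1, 0, 11, 0, 0, 0],
  [0.1, 0, 12.7, 0, 0, 0],
  [0.1, 0, 12.7, 0, 0, 0],
  [0.1, 0, 12.7, 0, 0, 0],
  [0.1, 0, 12.7, 0, 0, 0],
  [0.1, 0, 12.7, 0, 0, 0],
])

```text
t: 9.6
tool_pos: [0.4989, 0.2854, 0.1154]
tool_rot: [0.706, 3.057, 0.002]
contact_force: [-0.4, -0.4, -0.7]
opening: 0.0482
```

Run:
```python
from h import *
from station import ctrl
o=st(); print(row(o,[.4978,.2852,.0765],64)); w=ctrl.get_image('wrist'); cv2.imwrite('pics/j1.png',w['color'][150:,130:430])
s=ctrl.get_image('scene'); crop(s['color'],265,90,120,110,6,'j2.png')
```

```text
t 9.6 p [0.4989 0.2854 0.1154] yaw 64.0 zax [ 0.004  0.    -1.   ] F [-0.41 -0.38 -0.67] T [-0.015 -0.038  0.003] op 0.0482 q [ 0.39  0.03  1.84 -0.    1.27 -0.73]
([0.1, -0.07, 3.89], [0.02, 0.04, -0.0])
```

View pics/j1.png

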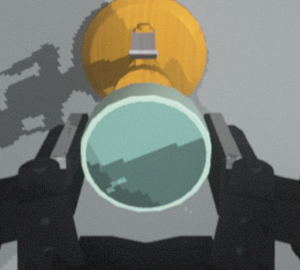

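View pics/j2.png

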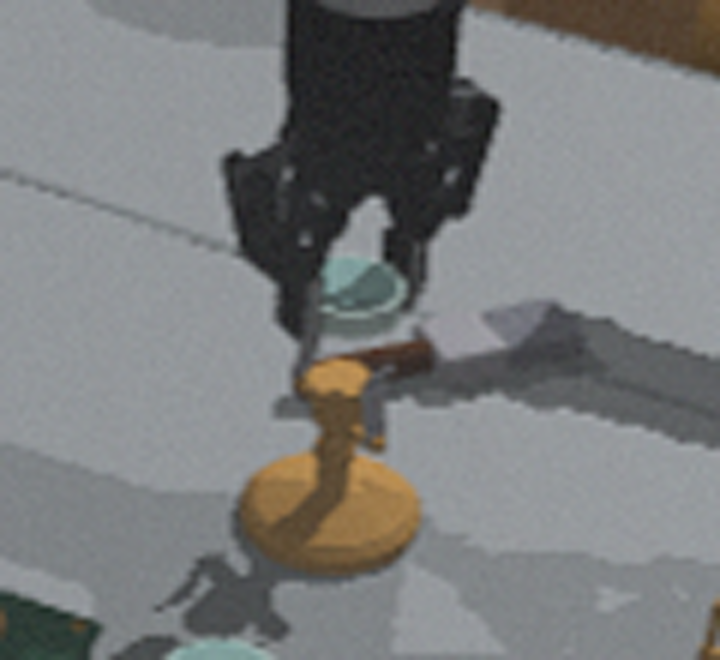

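Run:
```python
from h import *
from station import ctrl
o=st(); s=ctrl.get_image('scene'); w=ctrl.get_image('wrist')
R0=R.from_rotvec(o['tool_rot']); c=o['tool_pos']+R0.apply([.001,0,-.0155]); print('plate est',c)
for nm,cam,(x0,y0,ww,hh) in(('s',s,(300,120,60,60)),('w',w,(190,170,170,220))):
    k=10 if nm=='s' else 3
    big=cv2.resize(cam['color'][y0:y0+hh,x0:x0+ww],None,fx=k,fy=k,interpolation=cv2.INTER_CUBIC)
    for z,cc,r,col in((c[2]+.007,c,.025,(255,0,255)),(c[2]-.007,c,.025,(255,0,255)),(.085,[.4969,.2856],.016,(0,0,255))):
        P=[[cc[0]+r*np.cos(a),cc[1]+r*np.sin(a),z] for a in np.linspace(0,6.28,60)]
        q=((proj(cam,P)-[x0,y0])*k+k/2-.5).astype(int); cv2.polylines(big,[q],True,col,1)
    cv2.imwrite(f'pics/k_{nm}.png',big)
```

```text
t 9.7 p [0.4985 0.2852 0.1148] yaw 64.0 zax [ 0.003  0.    -1.   ] F [ 0.15 -0.47 -0.85] T [-0.037 -0.043 -0.019] op 0.0482 q [ 0.39  0.03  1.84 -0.    1.27 -0.73]
plate est [0.49752418 0.28565896 0.13030808]
```

View pics/k_s.png

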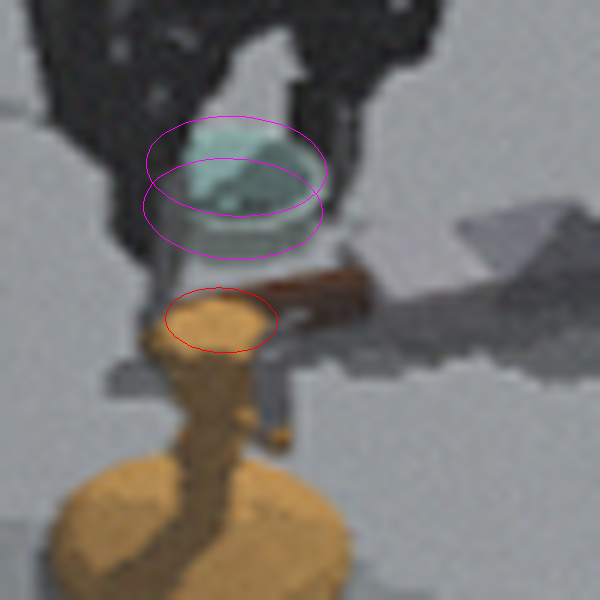

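View pics/k_w.png

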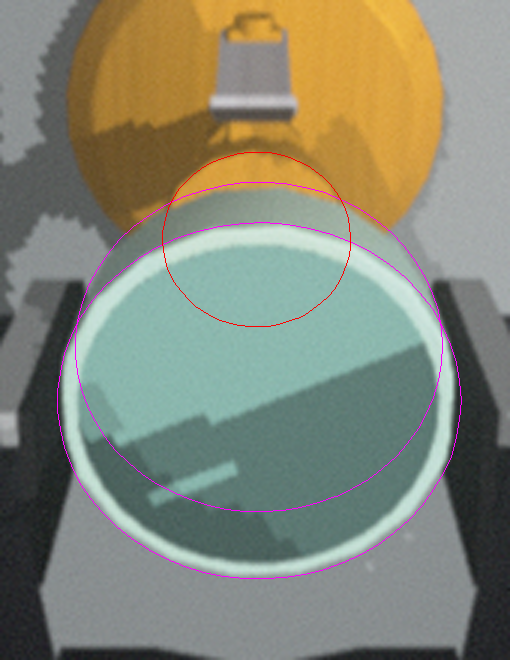

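Request:
apply_moves([
  [0.08, -0.05, 1.3, 0, 0, 0],
  [0.08, -0.05, 2.3, 0, 0, 0],
  [0.08, -0.05, 2.8, 0, 0, 0],
  [0.08, -0.05, 3.1, 0, 0, 0],
  [0.08, -0.05, 3.4, 0, 0, 0],
  [0.08, -0.05, 3.6, 0, 0, 0],
  [0.08, -0.05, 3.7, 0, 0, 0],
  [0.08, -0.05, 3.7, 0, 0, 0],
  [0.08, -0.05, 3.7, 0, 0, 0],
])

```text
t: 10.7
tool_pos: [0.4972, 0.2851, 0.0771]
tool_rot: [0.706, 3.059, 0.001]
contact_force: [1.1, -0.0, -1.8]
opening: 0.0479
```

Run:
```python
from h import *
o=st()
```

```text
t 10.7 p [0.4972 0.2851 0.0771] yaw 64.0 zax [ 0.002 -0.    -1.   ] F [ 1.08 -0.05 -1.77] T [ 0.058 -0.083  0.009] op 0.0479 q [ 0.39  0.07  1.86 -0.    1.2  -0.73]
```

Request:
apply_moves([
  [0, 0, 0.1, 0, 0, 0],
  [0, 0, 0.2, 0, 0, 0],
  [0, 0, 0.2, 0, 0, 0],
  [0, 0, 0.3, 0, 0, 0],
  [0, 0, 0.3, 0, 0, 0],
  [0, 0, 0.3, 0, 0, 0],
])

```text
t: 11.3
tool_pos: [0.4974, 0.2851, 0.076]
tool_rot: [0.706, 3.059, 0.0]
contact_force: [-5.7, -2.2, 10.7]
opening: 0.0481
```

Run:
```python
from h import *
from station import ctrl
o=st(); w=ctrl.get_image('wrist'); s=ctrl.get_image('scene'); cv2.imwrite('pics/l1.png',w['color'][150:,130:430]); crop(s['color'],290,110,80,80,8,'l2.png')
```

```text
t 11.3 p [0.4974 0.2851 0.076 ] yaw 64.0 zax [ 0.002 -0.    -1.   ] F [-5.7  -2.22 10.74] T [-0.388  0.775 -0.03 ] op 0.0481 q [ 0.39  0.08  1.86 -0.    1.2  -0.73]
```

View pics/l1.png

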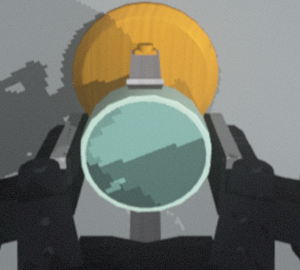

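View pics/l2.png

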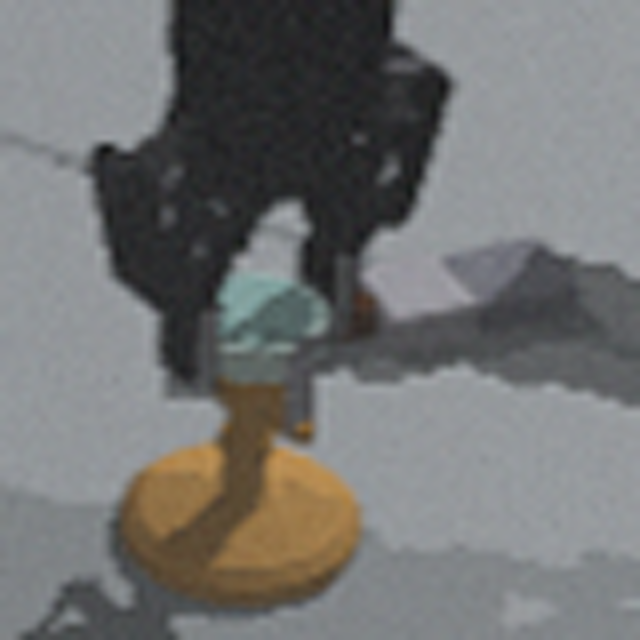

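Request:
apply_moves([
  [0, 0, 0.2, 0, 0, 0],
  [0, 0, 0.3, 0, 0, 0],
  [0, 0, 0.4, 0, 0, 0],
])

```text
t: 11.7
tool_pos: [0.4979, 0.2854, 0.0759]
tool_rot: [0.706, 3.06, -0.001]
contact_force: [-11.7, -6.0, 24.0]
opening: 0.0484
```

Run:
```python
from h import *
o=st()
```

```text
t 11.7 p [0.4979 0.2854 0.0759] yaw 64.02 zax [ 0.002 -0.001 -1.   ] F [-11.67  -5.99  23.99] T [-0.751  1.804  0.048] op 0.0484 q [ 0.39  0.08  1.86 -0.    1.2  -0.73]
```

Request:
apply_moves([
  [0, 0, 0, 0, 0, 0],
  [0, 0, 0, 0, 0, 0],
  [0, 0, 0, 0, 0, 0],
])

```text
t: 12.0
tool_pos: [0.498, 0.2856, 0.0761]
tool_rot: [0.706, 3.059, 0.0]
contact_force: [-1.7, -0.2, 3.2]
opening: 0.0482
```

Request:
apply_moves([
  [0, 0, 0, 0, 0, 0],
  [0, 0, 0, 0, 0, 0],
  [0, 0, 0, 0, 0, 0],
  [0, 0, 0, 0, 0, 0],
  [0, 0, 0, 0, 0, 0],
  [0, 0, 0, 0, 0, 0],
  [0, 0, 0, 0, 0, 0],
  [0, 0, 0, 0, 0, 0],
], grip=0)

```text
t: 12.8
tool_pos: [0.4981, 0.2856, 0.0761]
tool_rot: [0.706, 3.059, 0.001]
contact_force: [-0.3, -0.4, -0.0]
opening: 0.0853
```

Run:
```python
from h import *
from station import ctrl
o=st(); w=ctrl.get_image('wrist'); cv2.imwrite('pics/m1.png',w['color'])
```

```text
t 12.8 p [0.4981 0.2856 0.0761] yaw 64.02 zax [ 0.002 -0.    -1.   ] F [-0.33 -0.35 -0.05] T [-0.03  -0.031 -0.027] op 0.0853 q [ 0.39  0.08  1.86 -0.    1.2  -0.73]
```

View pics/m1.png

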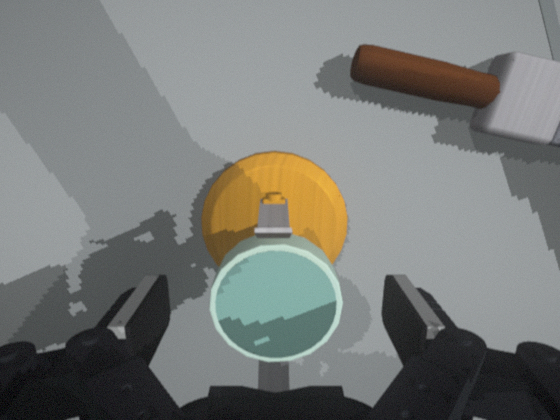

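The plate at (276,303) is released and still between both leaf springs. I'm retracting straight up to check how it sits.

Request:
apply_moves([
  [0, 0, -2, 0, 0, 0],
  [0, 0, -6, 0, 0, 0],
  [0, 0, -11, 0, 0, 0],
  [0, 0, -15, 0, 0, 0],
  [0, 0, -17, 0, 0, 0],
  [0, 0, -17, 0, 0, 0],
  [0, 0, -17, 0, 0, 0],
  [0, 0, -17, 0, 0, 0],
])

```text
t: 13.65
tool_pos: [0.4966, 0.2852, 0.2435]
tool_rot: [-0.706, -3.06, 0.003]
contact_force: [-0.6, 1.0, -0.2]
opening: 0.0851
```

Run:
```python
from h import *
from station import ctrl
o=st(); w=ctrl.get_image('wrist'); s=ctrl.get_image('scene')
c=[.4972,.2858]
for nm,cam,(x0,y0,ww,hh),k in(('s',s,(300,120,60,60),10),('w',w,(215,110,120,130),5)):
    big=cv2.resize(cam['color'][y0:y0+hh,x0:x0+ww],None,fx=k,fy=k,interpolation=cv2.INTER_CUBIC)
    cv2.imwrite(f'pics/n_{nm}0.png',big.copy())
    for z,r,col in((.099,.025,(255,0,255)),(.085,.025,(255,0,255)),(.0,.045,(0,0,255))):
        P=[[c[0]+r*np.cos(a),c[1]+r*np.sin(a),z] for a in np.linspace(0,6.28,60)]
        q=((proj(cam,P)-[x0,y0])*k+k/2-.5).astype(int); cv2.polylines(big,[q],True,col,1)
    cv2.imwrite(f'pics/n_{nm}.png',big)
```

```text
t 13.65 p [0.4966 0.2852 0.2435] yaw 64.02 zax [-0.002 -0.002 -1.   ] F [-0.58  0.98 -0.16] T [ 0.015  0.022 -0.03 ] op 0.0851 q [ 0.39 -0.08  1.72 -0.    1.5  -0.73]
```

View pics/n_s.png

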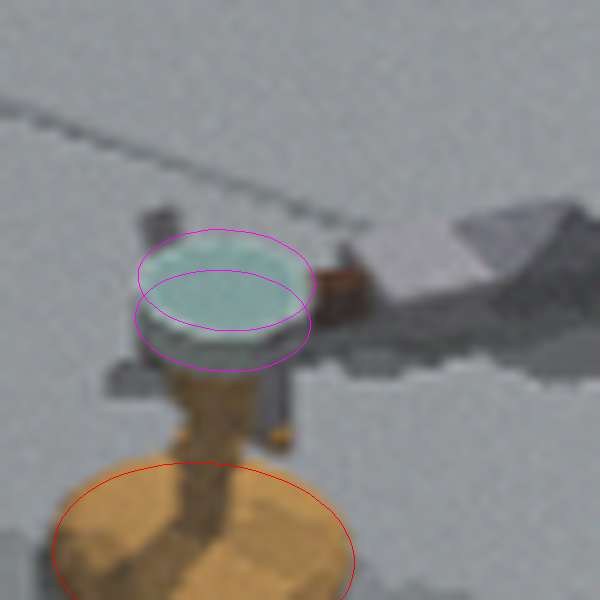

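View pics/n_w.png

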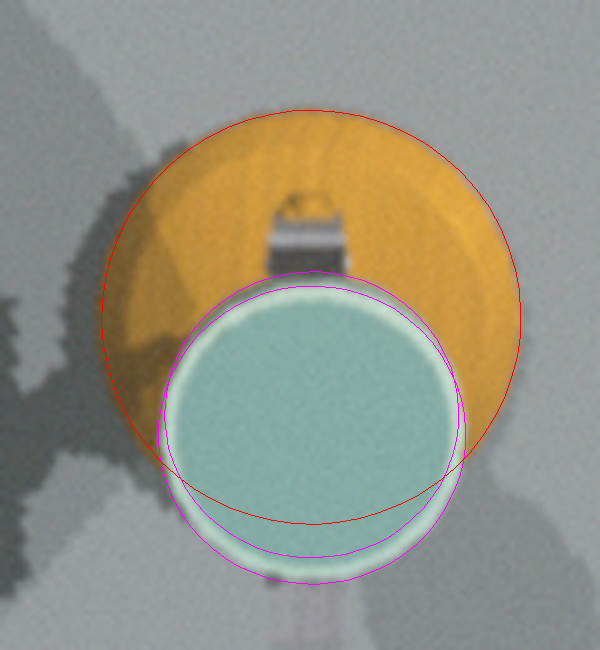

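Both overlays agree that the plate is flat on the seat at (0.497, 0.286), with its top at z ≈ 0.099. Now the loupe.

Run:
```python
from h import *
o=st(); R0=R.from_rotvec(o['tool_rot'])
print(R0.inv().apply(np.array([.462,-.176,.20])-o['tool_pos'])*100, np.degrees((R0.inv()*pose(np.radians(-56.7))).as_rotvec())/5)
```

```text
t 13.75 p [0.4967 0.2852 0.2435] yaw 64.02 zax [-0.002 -0.002 -1.   ] F [-0.4   0.91 -0.57] T [ 0.003  0.051 -0.027] op 0.0851 q [ 0.39 -0.08  1.72 -0.    1.5  -0.73]
[-17.08705708 -42.96654984   4.43225422] [-2.56322623e-02  2.24008526e-02  2.41435387e+01]
```

Request:
apply_moves([
  [-1.5, -3.6, 0, 0, 0, 1.7],
  [-3, -7, 0, 0, 0, 3.4],
  [-4.5, -11, 0, 0, 0, 5.1],
  [-6, -15, 0, 0, 0, 6.8],
  [-7.5, -19, 0, 0, 0, 8.5],
  [-9, -23, 0, 0, 0, 10.2],
  [-10.5, -27, 0, 0, 0, 11.9],
  [-12, -31, 0, 0, 0, 13.6],
  [-14, -35, 1, 0, 0, 15.3],
  [-16, -39, 2, 0, 0, 17],
  [-17.1, -43, 3, 0, 0, 18.7],
  [-17.1, -43, 4, 0, 0, 20.4],
  [-17.1, -43, 4.4, 0, 0, 22.1],
  [-17.1, -43, 4.4, 0, 0, 24.1],
  [-17.1, -43, 4.4, 0, 0, 24.1],
  [-17.1, -43, 4.4, 0, 0, 24.1],
  [-17.1, -43, 4.4, 0, 0, 24.1],
  [-17.1, -43, 4.4, 0, 0, 24.1],
  [-17.1, -43, 4.4, 0, 0, 24.1],
  [-17.1, -43, 4.4, 0, 0, 24.1],
])

```text
t: 15.75
tool_pos: [0.4621, -0.1763, 0.2005]
tool_rot: [3.007, 0.907, -0.003]
contact_force: [0.0, 0.6, 0.5]
opening: 0.0853
```

Run:
```python
from h import *
from station import ctrl
o=st(); w=ctrl.get_image('wrist'); cv2.imwrite('pics/p1.png',w['color'])
```

```text
t 15.75 p [ 0.4621 -0.1763  0.2005] yaw -56.44 zax [-0.002 -0.002 -1.   ] F [0.01 0.58 0.54] T [-0.025 -0.006  0.033] op 0.0853 q [-0.51 -0.25  1.94 -0.    1.45  0.47]
```

View pics/p1.png

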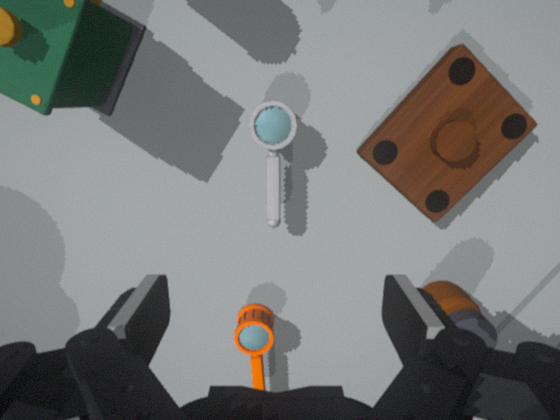

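There are two loupes: a nickel one with its barrel at (273,125) and handle from (273,153) to (274,225), and an orange one at (255,335). The nickel one is the one described. I'm enlarging it to confirm and measure.

Run:
```python
from h import *
from station import ctrl
w=ctrl.get_image('wrist'); crop(w['color'],225,90,100,150,5,'p2.png')
for x,z in (((273.3,125.5),.034),((273.5,155),.031),((273.8,222),.031),((273.6,190),.031),((255,335),.034)): print(atz(w,x,z))
a=atz(w,(273.5,158),.031);b=atz(w,(273.8,218),.031);print(np.degrees(np.arctan2(*(a-b)[1::-1])))
```

```text
[ 0.50652603 -0.14448296  0.034     ]
[ 0.48592595 -0.15824727  0.031     ]
[ 0.43565364 -0.19172891  0.031     ]
[ 0.46032925 -0.17523487  0.031     ]
[ 0.32783805 -0.24060723  0.034     ]
33.69314481102598
```

View pics/p2.png

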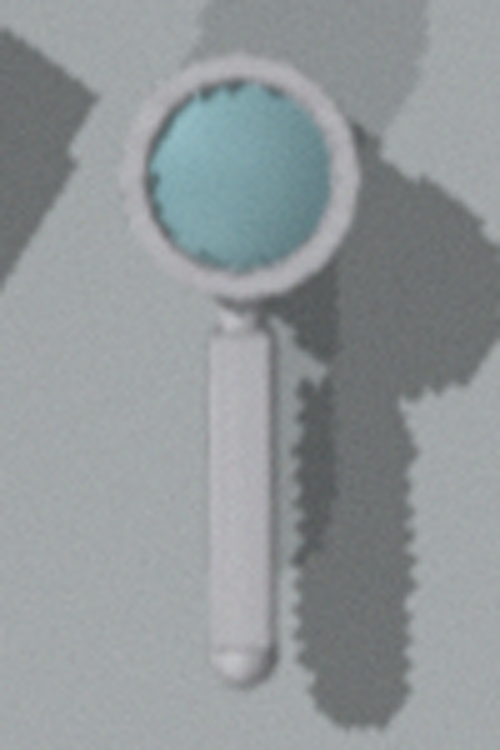

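Request:
apply_moves([
  [0.3, -0.1, 4, 0, 0, 0],
  [0.6, -0.2, 9, 0, 0, 0],
  [1.0, -0.2, 13, 0, 0, 0],
  [1.0, -0.2, 15, 0, 0, 0],
  [1.0, -0.2, 15, 0, 0, 0],
  [1.0, -0.2, 15, 0, 0, 0],
])

```text
t: 16.45
tool_pos: [0.4693, -0.1696, 0.0509]
tool_rot: [3.006, 0.906, -0.003]
contact_force: [0.2, 1.0, 0.4]
opening: 0.0853
```

Run:
```python
from h import *
from station import ctrl
o=st(); w=ctrl.get_image('wrist'); cv2.imwrite('pics/r1.png',w['color'])
print(row(o,[.469,-.1694,.007],-56.4))
```

```text
t 16.45 p [ 0.4693 -0.1696  0.0509] yaw -56.45 zax [-0.001 -0.002 -1.   ] F [0.17 1.01 0.43] T [-0.036 -0.038 -0.02 ] op 0.0853 q [-0.49 -0.06  2.05 -0.    1.16  0.49]
([-0.0, -0.04, 4.39], [0.01, 0.03, -0.01])
```

View pics/r1.png

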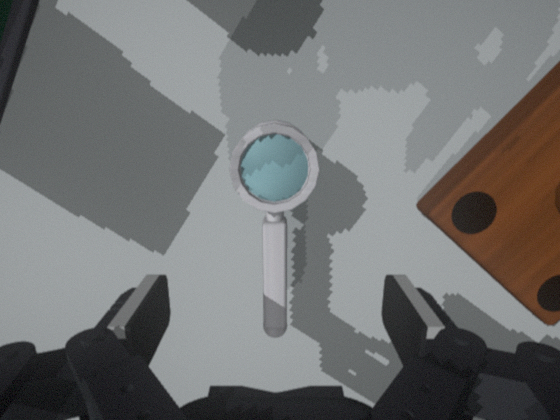

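The nickel handle at (275,275) is centred between the fingers and points along tool x. I'm lowering and closing.

Request:
apply_moves([
  [0, 0, 1.5, 0, 0, 0],
  [0, 0, 3, 0, 0, 0],
  [0, 0, 4, 0, 0, 0],
  [0, 0, 4.4, 0, 0, 0],
  [0, 0, 4.4, 0, 0, 0],
  [0, 0, 4.4, 0, 0, 0],
  [0, 0, 4.4, 0, 0, 0],
])

```text
t: 17.2
tool_pos: [0.4708, -0.1705, 0.0088]
tool_rot: [3.004, 0.905, 0.001]
contact_force: [0.3, -0.5, -0.1]
opening: 0.0854
```

Run:
```python
from h import *
from station import ctrl
o=st(); w=ctrl.get_image('wrist'); cv2.imwrite('pics/r2.png',w['color'])
print(row(o,[.469,-.1694,.007],-56.4))
```

```text
t 17.2 p [ 0.4708 -0.1705  0.0088] yaw -56.45 zax [ 0.002 -0.004 -1.   ] F [ 0.27 -0.47 -0.05] T [-0.012  0.021  0.062] op 0.0854 q [-0.49  0.01  2.06 -0.    1.07  0.49]
([-0.09, -0.19, 0.18], [0.05, 0.0, -0.01])
```

View pics/r2.png

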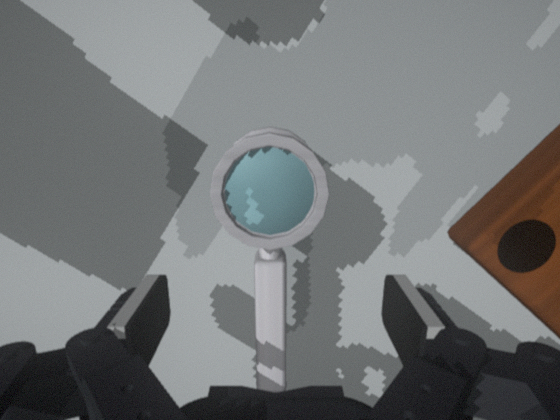

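Request:
apply_moves([
  [-0.05, -0.2, 0, 0, 0, 0],
  [-0.05, -0.2, 0, 0, 0, 0],
  [-0.05, -0.2, 0, 0, 0, 0],
])

```text
t: 17.55
tool_pos: [0.4693, -0.1691, 0.0089]
tool_rot: [3.004, 0.905, 0.002]
contact_force: [0.1, 0.1, 0.0]
opening: 0.0858
```

Request:
apply_moves([
  [0, 0, 0, 0, 0, 0],
  [0, 0, 0, 0, 0, 0],
  [0, 0, 0, 0, 0, 0],
  [0, 0, 0, 0, 0, 0],
  [0, 0, 0, 0, 0, 0],
  [0, 0, 0, 0, 0, 0],
  [0, 0, 0, 0, 0, 0],
  [0, 0, 0, 0, 0, 0],
  [0, 0, 0, 0, 0, 0],
  [0, 0, 0, 0, 0, 0],
  [0, 0, 0, 0, 0, 0],
  [0, 0, 0, 0, 0, 0],
], grip=1, squeeze=100)

```text
t: 18.75
tool_pos: [0.4692, -0.1691, 0.0091]
tool_rot: [3.004, 0.905, 0.001]
contact_force: [-2.2, 0.4, 4.3]
opening: 0.0096
```

Run:
```python
from h import *
from station import ctrl
o=st(); w=ctrl.get_image('wrist'); cv2.imwrite('pics/r3.png',w['color'])
```

```text
t 18.75 p [ 0.4692 -0.1691  0.0091] yaw -56.45 zax [ 0.002 -0.004 -1.   ] F [-2.23  0.39  4.32] T [0.218 0.41  0.083] op 0.0096 q [-0.49  0.01  2.06 -0.    1.07  0.49]
```

View pics/r3.png

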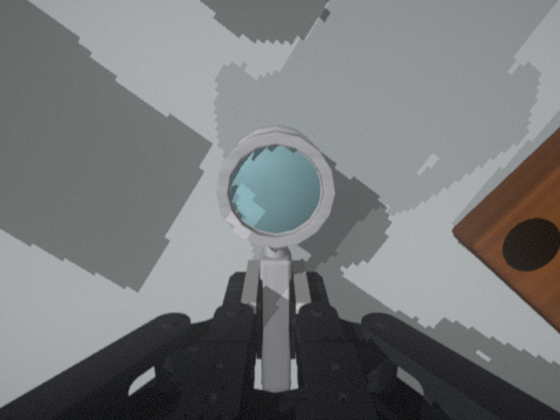

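Request:
apply_moves([
  [0, 0, -0.3, 0, 0, 0],
  [0, 0, -1, 0, 0, 0],
  [0, 0, -3, 0, 0, 0],
  [0, 0, -7, 0, 0, 0],
  [0, 0, -11, 0, 0, 0],
  [0, 0, -15, 0, 0, 0],
  [0, 0, -18, 0, 0, 0],
  [0, 0, -20, 0, 0, 0],
  [0, 0, -20, 0, 0, 0],
  [0, 0, -20, 0, 0, 0],
])

```text
t: 19.8
tool_pos: [0.4687, -0.1682, 0.2086]
tool_rot: [3.004, 0.905, 0.002]
contact_force: [-0.6, 0.1, -1.7]
opening: 0.0098
```

Run:
```python
from h import *
from station import ctrl
o=st(); w=ctrl.get_image('wrist'); s=ctrl.get_image('scene'); R0=R.from_rotvec(o['tool_rot'])
b=o['tool_pos']+R0.apply([.0447,0,.0091]); print('rim est',b)
for nm,cam in(('w',w),('s',s)):
    c=proj(cam,[b])[0].astype(int); k=4 if nm=='w' else 6
    ww=80 if nm=='w' else 55
    x0,y0=max(c[0]-ww,0),max(c[1]-ww,0)
    big=cv2.resize(cam['color'][y0:y0+2*ww,x0:x0+2*ww],None,fx=k,fy=k,interpolation=cv2.INTER_CUBIC)
    for zz in(.0091,.0091-.034):
        P=[o['tool_pos']+R0.apply([.0447+.02*np.cos(a),.02*np.sin(a),zz]) for a in np.linspace(0,6.28,60)]
        q=((proj(cam,P)-[x0,y0])*k+k/2-.5).astype(int); cv2.polylines(big,[q],True,(255,0,255),1)
    cv2.imwrite(f'pics/u_{nm}.png',big[:600,:800])
```

```text
t 19.8 p [ 0.4687 -0.1682  0.2086] yaw -56.45 zax [ 0.002 -0.004 -1.   ] F [-0.57  0.09 -1.7 ] T [-0.032  0.05  -0.011] op 0.0098 q [-0.49 -0.25  1.93 -0.    1.45  0.49]
rim est [ 0.50595376 -0.1435828   0.19951988]
```

View pics/u_w.png

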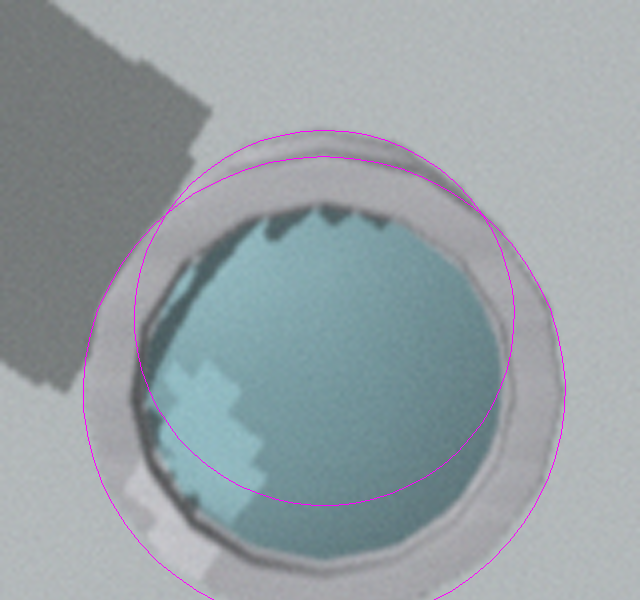

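View pics/u_s.png

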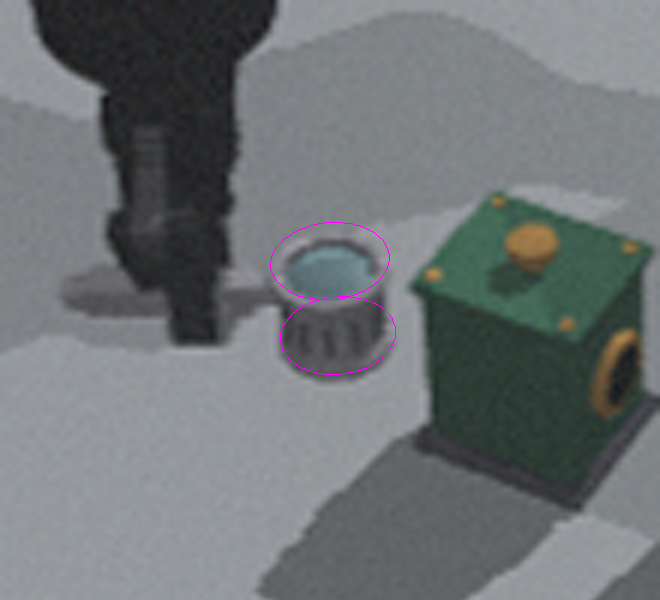

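The wrist overlay matches the held loupe to within a pixel, and it hangs level. In the scene view it is about 1 px off, which is the same bias I saw on the post. I'm carrying it over the row with the rim at about 0.2 m.

Run:
```python
from h import *
o=st(); print(row(o,[.4776,.2456,.215],-26))
```

```text
t 19.9 p [ 0.4679 -0.1678  0.2068] yaw -56.45 zax [-0.001 -0.002 -1.   ] F [-0.92 -0.41 -1.92] T [-0.043  0.043  0.051] op 0.0099 q [-0.49 -0.24  1.93 -0.    1.45  0.49]
([23.66, -33.91, -0.91], [0.01, 0.03, -6.09])
```

Request:
apply_moves([
  [0.8, -1.2, -0.9, 0, 0, -0.2],
  [2.2, -3.2, -0.9, 0, 0, -0.6],
  [4, -5.7, -0.9, 0, 0, -1.0],
  [6, -8.6, -0.9, 0, 0, -1.5],
  [8, -11.5, -0.9, 0, 0, -2.0],
  [10, -14.3, -0.9, 0, 0, -2.5],
  [12, -17.2, -0.9, 0, 0, -3.0],
  [14, -20, -0.9, 0, 0, -3.5],
  [16, -23, -0.9, 0, 0, -4.0],
  [18, -25.8, -0.9, 0, 0, -4.6],
  [20, -28.6, -0.9, 0, 0, -5.1],
  [21.7, -31, -0.9, 0, 0, -5.6],
  [23, -32.9, -0.9, 0, 0, -6.0],
  [23.7, -33.9, -0.9, 0, 0, -6.1],
  [23.7, -33.9, -0.9, 0, 0, -6.1],
  [23.7, -33.9, -0.9, 0, 0, -6.1],
  [23.7, -33.9, -0.9, 0, 0, -6.1],
  [23.7, -33.9, -0.9, 0, 0, -6.1],
])

```text
t: 21.7
tool_pos: [0.4781, 0.2448, 0.2149]
tool_rot: [2.663, 1.663, -0.003]
contact_force: [-0.3, 0.6, -1.0]
opening: 0.0101
```

Run:
```python
from h import *
from station import ctrl
o=st(); w=ctrl.get_image('wrist'); print(row(o,[.4776,.2456,.15],-26)); im=w['color'].copy()
R0=R.from_rotvec(o['tool_rot'])
for zz in(.0091,-.0249):
  P=[o['tool_pos']+R0.apply([.0447+.02*np.cos(a),.02*np.sin(a),zz]) for a in np.linspace(0,6.28,60)]
  cv2.polylines(im,[proj(w,P).round().astype(int)],True,(255,0,255),1)
P=[[.4972+.025*np.cos(a),.2858+.025*np.sin(a),.099] for a in np.linspace(0,6.28,60)]
cv2.polylines(im,[proj(w,P).round().astype(int)],True,(0,0,255),1)
cv2.imwrite('pics/v1.png',im)
```

```text
t 21.7 p [0.4781 0.2448 0.2149] yaw -26.04 zax [-0.001 -0.003 -1.   ] F [-0.33  0.61 -0.96] T [-0.011  0.001 -0.039] op 0.0101 q [ 0.34 -0.15  1.83 -0.    1.46  0.79]
([0.07, -0.09, 6.49], [0.0, 0.03, -0.01])
```

View pics/v1.png

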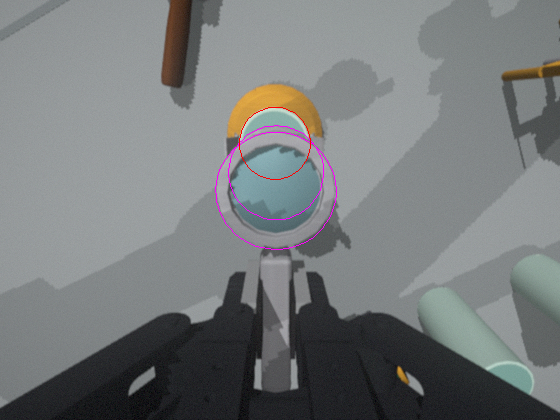

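The loupe is above the plate, and the plate rim is visible at (275,110) beyond the barrel. I'm lowering in stages.

Request:
apply_moves([
  [0.1, -0.1, 1.5, 0, 0, 0],
  [0.1, -0.1, 3.5, 0, 0, 0],
  [0.1, -0.1, 5.5, 0, 0, 0],
  [0.1, -0.1, 7.0, 0, 0, 0],
  [0.1, -0.1, 7.5, 0, 0, 0],
  [0.1, -0.1, 7.5, 0, 0, 0],
  [0.1, -0.1, 7.5, 0, 0, 0],
  [0.1, -0.1, 7.5, 0, 0, 0],
  [0.1, -0.1, 7.5, 0, 0, 0],
  [0.1, -0.1, 7.5, 0, 0, 0],
])

```text
t: 22.75
tool_pos: [0.478, 0.2462, 0.1406]
tool_rot: [2.663, 1.663, -0.001]
contact_force: [0.3, -0.2, -1.1]
opening: 0.0096
```

```bash
cat > fin.py <<'E'
from h import *
from station import ctrl
import sys
o=st(); w=ctrl.get_image('wrist'); s=ctrl.get_image('scene'); print(row(o,[.4776,.2456,.1185],-26))
R0=R.from_rotvec(o['tool_rot']); print('rim est',o['tool_pos']+R0.apply([.0447,0,.0091]))
for nm,cam,(x0,y0,ww,hh),k in(('w',w,(190,60,180,190),3),('s',s,(285,95,85,85),7)):
    big=cv2.resize(cam['color'][y0:y0+hh,x0:x0+ww],None,fx=k,fy=k,interpolation=cv2.INTER_CUBIC)
    raw=big.copy()
    for zz in(.0091,-.0249):
        P=[o['tool_pos']+R0.apply([.0447+.02*np.cos(a),.02*np.sin(a),zz]) for a in np.linspace(0,6.28,60)]
        q=((proj(cam,P)-[x0,y0])*k+k/2-.5).astype(int); cv2.polylines(big,[q],True,(255,0,255),1)
    P=[[.4972+.025*np.cos(a),.2858+.025*np.sin(a),.099] for a in np.linspace(0,6.28,60)]
    q=((proj(cam,P)-[x0,y0])*k+k/2-.5).astype(int); cv2.polylines(big,[q],True,(0,0,255),1)
    cv2.imwrite(f'pics/{sys.argv[1]}_{nm}.png',big); cv2.imwrite(f'pics/{sys.argv[1]}_{nm}raw.png',raw)
E
python3 fin.py x1
```

```text
t 22.75 p [0.478  0.2462 0.1406] yaw -26.03 zax [ 0.    -0.002 -1.   ] F [ 0.29 -0.21 -1.14] T [-0.022 -0.002  0.01 ] op 0.0096 q [ 0.34 -0.08  1.9  -0.    1.32  0.79]
([-0.07, -0.01, 2.21], [0.01, 0.02, -0.01])
rim est [0.49765657 0.28635778 0.13146433]
```

View pics/x1_w.png

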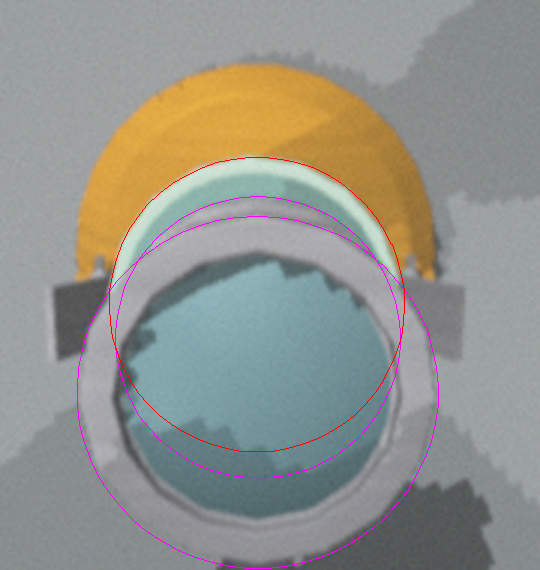

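View pics/x1_s.png

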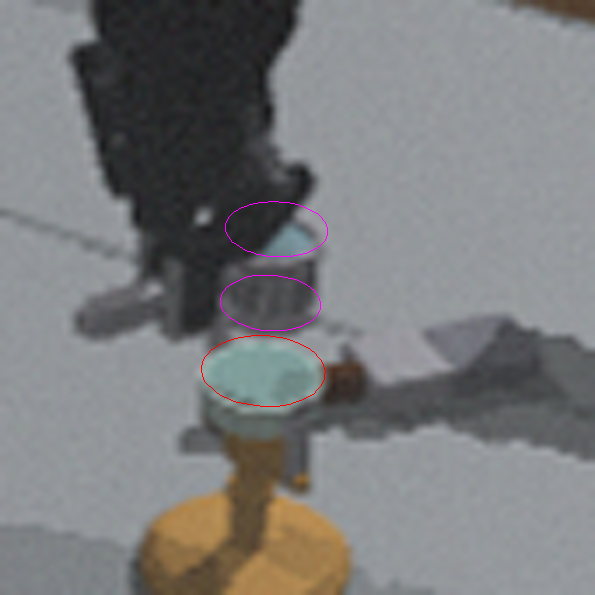

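Request:
apply_moves([
  [-0.05, 0, 0.6, 0, 0, 0],
  [-0.05, 0, 1.2, 0, 0, 0],
  [-0.05, 0, 1.7, 0, 0, 0],
  [-0.05, 0, 2.0, 0, 0, 0],
  [-0.05, 0, 2.2, 0, 0, 0],
  [-0.05, 0, 2.2, 0, 0, 0],
  [-0.05, 0, 2.2, 0, 0, 0],
  [-0.05, 0, 2.2, 0, 0, 0],
  [-0.05, 0, 2.2, 0, 0, 0],
  [-0.05, 0, 2.2, 0, 0, 0],
])

```text
t: 23.85
tool_pos: [0.4777, 0.2457, 0.1185]
tool_rot: [2.663, 1.663, -0.002]
contact_force: [1.1, -0.7, -1.3]
opening: 0.01
```

```bash
python3 fin.py y1
```

```text
t 23.85 p [0.4777 0.2457 0.1185] yaw -26.03 zax [ 0.    -0.002 -1.   ] F [ 1.12 -0.72 -1.26] T [-0.04  -0.014  0.036] op 0.01 q [ 0.34 -0.06  1.92 -0.    1.28  0.79]
([-0.01, -0.01, 0.0], [0.01, 0.02, -0.01])
rim est [0.49732764 0.28580439 0.10932975]
```

View pics/y1_w.png

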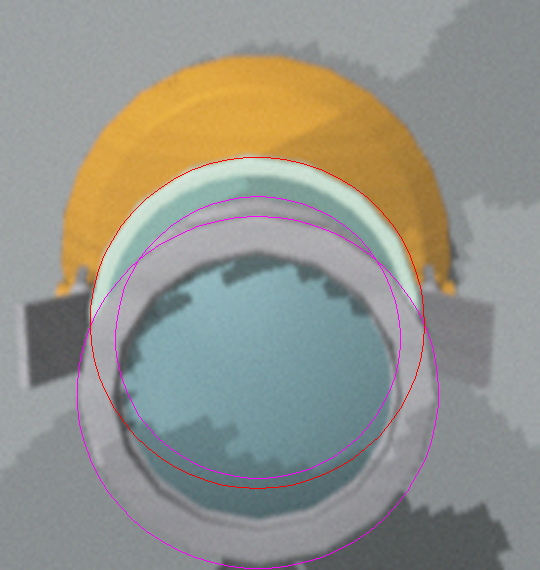

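View pics/y1_sraw.png

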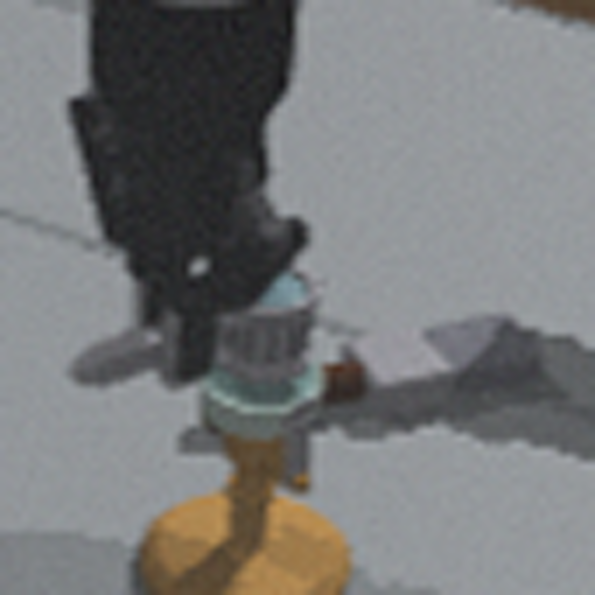

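Request:
apply_moves([
  [0, 0, 0, 0, 0, 0],
  [0, 0, 0, 0, 0, 0],
  [0, 0, 0, 0, 0, 0],
  [0, 0, 0, 0, 0, 0],
  [0, 0, 0, 0, 0, 0],
])

```text
t: 24.45
tool_pos: [0.4776, 0.2457, 0.1184]
tool_rot: [2.663, 1.663, -0.002]
contact_force: [-0.1, -0.3, -1.6]
opening: 0.0101
```

Run:
```python
from h import *
from station import ctrl
o=st(); print(np.abs(o['dq']).max()); d=ctrl.get_image('top'); cv2.imwrite('pics/z_top.png',d['color'])
```

```text
t 24.45 p [0.4776 0.2457 0.1184] yaw -26.03 zax [-0.    -0.002 -1.   ] F [-0.13 -0.26 -1.64] T [-0.064 -0.049  0.033] op 0.0101 q [ 0.34 -0.06  1.92 -0.    1.28  0.79]
0.0014530253587512522
```

View pics/z_top.png

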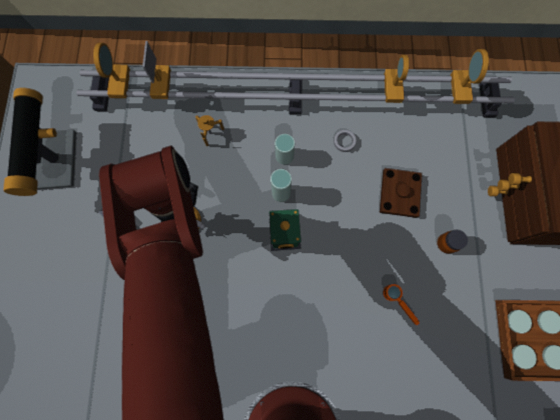

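The cylinders at (285,144) and (281,180), the housing (285,229), ring (344,139), jar (453,241), spherometer (206,124) and orange loupe (393,292) are where they started. The brush is hidden under the arm in this view. The arm is still, so I'm handing in.

```bash
python3 -c "
from station import ctrl
print(ctrl.finish_job())"
```

```text
the job is handed in; nothing more can be done
None
```

I pressed the test plate down onto its seat in the spring clip and released it. I then carried the nickel loupe over the row, and the arm is still holding it level above the plate. The job is handed in at about 24.5 s of the 69 s allowed; no verdict was reported.

**Plate:** while pressing, the tool stopped moving down and the force rose to about 24 N, so it bottomed on the seat. After release, the wrist-camera overlay put it flat at (0.497, 0.286), with its top at about z = 0.099 m.

**Loupe:** the final estimate puts the rim at (0.4973, 0.2858, 0.109). That is about 10 mm above the glass and within about 1 mm of the plate's axis. The fingers read 10 mm open on the handle, and the arm was still.

**Other things on the bench:** in the last top view, the bystanders I could see and the orange loupe were where they started. The brush was hidden under the arm there, but later wrist and scene views showed it lying clear, and nothing went near it.

**Disagreement:** the scene camera put the post, plate and loupe about 1 pixel (2–3 mm) off the wrist camera in most views. That is close to its roughly 2 mm calibration error, so I went by the wrist camera.

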